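# Turn a file over and drop it blade-down into its stand

### The job

On this key-cutting bench a hand file has been left the dangerous way up, its handle in the low wooden block and its blade pointing up. Turn it over and put it in the file stand: blade down through the hole in the stand's top plate and into the narrow cup beneath, dropped fully home so that the handle rests on the plate and stands upright. Let go of it, and leave the other things on the bench where they are.

Things in the scene. Friction and masses are not known exactly. Their poses are not given: they have to be found in the camera images.
- file: hand file, 180 mm long, 0.15 kg: black plastic handle 24 x 24 x 85 mm (square section), then a steel blade 10 x 10 x 95 mm, its last 10 mm narrowed to 6 x 6 mm. Origin: centre of the handle's butt end. z runs along the file from butt to tip (up at the start); x and y are square to the handle's faces. Lying on a handle face its axis is 12 mm above the bench. It balances about 60 mm from the butt.
- file_shoulder (a point): centre of the handle's front end, where the blade begins: 85 mm along the file's z from its origin.
- file_tip (a point): the blade's tip: 180 mm along the file's z from its origin.
- block: fixed wooden block 90 x 90 x 40 mm with a square socket 30 x 30 mm, 35 mm deep (floor 5 mm above the bench), in the middle of its top, sides along its x and y. The file starts in it, butt down, with 50 mm of handle and all of the blade standing out above it. Origin: centre of its underside, on the bench.
- stand: fixed file stand, 120 mm high: dark base 90 x 90 x 10 mm, four steel posts 8 mm thick (29 mm either side of the centre in x and y), and on them a steel top plate 70 x 70 x 8 mm (112 to 120 mm high) with one square hole 17 x 17 mm in its middle, sides along x and y; a cup stands on the base beneath the hole. Origin: centre of its underside, on the bench.
- stand_hole (a point): centre of the hole in the stand's top plate, level with the plate's upper face, 120 mm above the bench.
- stand_cup (a point): centre of the mouth of the cup under the hole, 45 mm above the bench: the cup is 40 x 40 mm, its mouth 25 x 25 mm, its floor 15 mm above the bench. With the handle resting on the plate the blade tip is in the cup, 25 mm above the bench.
- keybox: bystander: open cardboard box of keys, 90 x 130 mm, 35 mm high. Origin: centre of its underside.
- fobjar: bystander: clear jar of coloured key fobs with a blue cap, 72 mm across, 101 mm high. Origin: centre of its underside.
- padlock: bystander: brass padlock standing upright, 26 x 48 mm, 71 mm high with its shackle. Origin: centre of its underside.
- cutter: bystander: spare steel cutter wheel lying flat, 84 mm across, 14 mm high at its hub. Origin: centre of its underside.
- brush: bystander: bench brush lying flat, 180 mm long. Its x axis runs along it, to the bristles.
- driver: bystander: screwdriver lying flat, 190 mm long. Its x axis runs along it, to the tip.
- notepad: bystander: paper pad lying flat, 80 x 110 x 12 mm. Origin: centre of its underside.
Not all that is in view belongs to the job. What is shaped like the stand but green is not meant.

How it is judged:
By the outcome, as a careful person would: the job done as asked, in the order asked, and still so for the second after the job is handed in, with the robot touching nothing.
It also fails if it takes over 69 s, if anything falls off the work surface, if the arm or the gripper's body presses on something with over 40 N, if the wrist force passes 120 N, or if a joint passes its speed limit or range.

### The arm

A 7-joint arm with a two-finger parallel gripper is mounted at the origin on the work surface. World frame = base frame: x ahead of the robot, y to its left, z up, the work surface at z = 0. Lengths are in m, angles in degrees, forces in N, time in s.
With the tool pointing down it reaches from about 0.4 to 0.875 m from the base axis. Payload 6.5 kg.
Tool frame: the origin (TCP) lies between the finger pads; the fingertips stand 11 mm ahead of it and the grasp point (between the pads) lies 8 mm behind it; x points along the fingers, y is the direction in which the jaws open and shut, and the axes are right-handed (so a half turn about x gives the same grasp; the last joint's range is limited). The gripper opens to 85 mm and grips with 20 to 120 N. Pads are 22 mm wide; open, the fingers measure 114 mm over their backs; the gripper's body (76 mm by 85 mm) begins 54 mm behind the grasp point. The pads swing forward as they close: fully open they stand 13 mm farther back than shut.
Start: joints at [-3.793, 30.733, -0.252, 88.115, 0.149, 61.152, -4.079], TCP at [0.65, 0, 0.242] pointing down, gripper open.
Joint ranges: [-154.64, 154.64], [-21.42, 123.67], [-72.66, 72.17], [13.99, 137.28], [-74.86, 254.86], [10.95, 109.41], [-158.01, 158.01]. Speed limits (degrees/s): [136.94, 136.94, 180, 180, 180, 180, 180].

### API

Orientations are given as [roll, pitch, yaw] about the fixed x, y, z axes, in that order (R = Rz(yaw) Ry(pitch) Rx(roll)).
In Python, from workcell import r gives the robot as it stands. The module is installed in compiled form; this text tells all that it offers.
- The arm moves only by the tool move_arm, never from a script. Its argument "steps" is a list of rows, each an object with "travel": the shift along the world's x, y, z in m, a list of three; "yaw": the turn about the world's z in degrees; "claw": the opening, from -1 (shut) to 1 (fully open), so that 0 is half open. In form: [{"travel": [dx, dy, dz], "yaw": yaw, "claw": claw}, ...]. A call has 1 to 10 rows; each row shifts and turns the commanded pose from where the row before left it; what a row does not reach is not made up. A row lasts 1/12 s, in which the tool goes at most 41.7 mm and 7.16 degrees, less where a joint would pass 70% of its speed; a pose out of reach is approached as far as the arm can. A call is refused whole if a number of a shift passes 0.0417 or a number of a turn 7.16, either way. A call with a gripper value outside its range is refused whole. The fingers move at their own pace and stop on an object; "grip_force" is the grip in N (left out, the last holds). Time passes only in rows, so rows that do not move let the fingers close. It gives the time, the measured TCP pose, the force and the opening at its end, in the units of the state.
- r.state(): the state, without advancing time (a new reading comes with each control period).
- r.snapshot(name): name is "scene" or "side" or "wrist"; returns the picture (420x560x3 uint8, blue, green, red); there is no depth.
- r.get_calibration(name): a dict with "intrinsics" (3x3 intrinsics, pixels), "D" ([k1, k2, p1, p2, k3] as OpenCV has them; the pictures are not rectified), "pose" (4x4, takes a point from camera to world coordinates); the wrist camera has in their place "tool_from_camera" (4x4, takes a point from camera to tool coordinates, whose origin is the TCP and whose axes are the tool frame's). Camera axes: x right, y down, z forward; pixel columns grow to the right and rows downward; lengths in m; the calibration is good to about 2 mm. A picture is of the moment at which its call begins: read the wrist's pose just before it. get_calibration takes no time and is no camera call.
- r.close_job(): hands the job in, once; it reports no verdict.
The state is a dict: "t": time; "joints": joint angles; "joint_velocities": joint speeds; "effort": joint torques, N m; "ee_pos": TCP position; "eef_rot": TCP orientation; "ft_force": force on the tool from outside, world axes, zero at the start; "wrist_torque": the same for the moment, N m; "finger_gap": finger opening in m.
Only numpy, scipy, OpenCV 4.12 (cv2) and the standard library are available. Lean on these libraries where they do the work, as an engineer would, in place of code of your own. Each camera call takes 0.05 s, during which the arm holds its last target. There are 200 camera calls.

## Working session

There is one attempt and no reset: what is moved stays moved. The work goes in short steps, Python scripts to look and compute and a tool call to move; the robot and the scene stay as the last step left them, time stands still between calls to the robot, and variables do not carry over. Pictures are saved under pics/ and viewed, about 8 in all and at most 12, crops included, and the job is handed in when it is done.

Besides the shell and the picture viewer there is one more tool, called after "Emit:" as a command line: name --argument value ..., lists and objects as JSON in quotes. move_arm: Moves the arm, as the interface text tells. Its arguments: {"type":"object","properties":{"steps":{"type":"array"},"grip_force":{"type":"number"}},"required":["steps"]}

```bash
mkdir -p pics; cat > h.py <<'E'
import cv2,numpy as np
from workcell import r
from scipy.spatial.transform import Rotation as R
def cal(n,st=None):
    c=r.get_calibration(n);K=np.array(c["intrinsics"]);D=np.array(c["D"],float)
    if n=="wrist":
        T=np.eye(4);T[:3,:3]=R.from_euler('xyz',st["eef_rot"],degrees=True).as_matrix();T[:3,3]=st["ee_pos"]
        P=T@np.array(c["tool_from_camera"])
    else: P=np.array(c["pose"])
    return K,D,P
def px2z(n,uv,z,st=None):
    K,D,P=cal(n,st);q=cv2.undistortPoints(np.array([[uv]],float),K,D)[0,0]
    d=P[:3,:3]@[q[0],q[1],1];o=P[:3,3];return o+d*(z-o[2])/d[2]
def proj(n,X,st=None):
    K,D,P=cal(n,st);Q=np.linalg.inv(P)
    return cv2.projectPoints(np.array(X,float).reshape(-1,3),cv2.Rodrigues(Q[:3,:3])[0],Q[:3,3],K,D)[0].reshape(-1,2)
def ray(n,uv,st=None):
    K,D,P=cal(n,st);q=cv2.undistortPoints(np.array([[uv]],float),K,D)[0,0]
    d=P[:3,:3]@[q[0],q[1],1];return P[:3,3],d/np.linalg.norm(d)
def tri(obs):
    A=np.zeros((3,3));b=np.zeros(3)
    for o,d in obs:
        M=np.eye(3)-np.outer(d,d);A+=M;b+=M@o
    x=np.linalg.solve(A,b);return x,[np.linalg.norm((np.eye(3)-np.outer(d,d))@(x-o)) for o,d in obs]
def snap(n,f,box=None,s=1):
    st=r.state();im=np.array(r.snapshot(n))
    if box: im=im[box[1]:box[3],box[0]:box[2]]
    cv2.imwrite("pics/"+f,cv2.resize(im,None,fx=s,fy=s,interpolation=cv2.INTER_CUBIC));return st
E
python3 - <<'E'
from h import *
a=np.array(r.snapshot("scene"));b=np.array(r.snapshot("side"))
cv2.imwrite("pics/a.png",a);cv2.imwrite("pics/b.png",b)
print(r.state())
for n in("scene","side"):print(np.round(cal(n)[2],3))
E
```

```text
{'t': 0.1, 'joints': array([-3.79335788, 30.77343271, -0.25443169, 88.16437569,  0.14945999,
       61.15174216, -4.08008273]), 'joint_velocities': array([ 0.01306019,  0.04811685, -0.08315567, -0.06963279, -0.05975796,
       -0.03693388, -0.06882692]), 'effort': array([ 3.24486806e-03, -5.84563243e+01,  1.05254464e+00, -2.59778756e+01,
        1.26798821e-02,  4.59515359e-03, -1.40434165e-05]), 'ee_pos': array([ 6.49455021e-01, -9.31665043e-06,  2.41502040e-01]), 'eef_rot': array([ -85.52090619,   89.91077737, -175.51670707]), 'ft_force': array([0.61701633, 0.24904714, 0.12430484]), 'wrist_torque': array([-0.0383229 ,  0.03458037,  0.00018966]), 'finger_gap': 0.08528399781479762}
[[-0.751  0.458 -0.476  1.034]
 [ 0.661  0.507 -0.553  0.613]
 [-0.012 -0.73  -0.683  0.892]
 [ 0.     0.     0.     1.   ]]
[[ 0.93  -0.197  0.311  0.117]
 [-0.367 -0.531  0.764 -0.956]
 [ 0.015 -0.824 -0.566  0.831]
 [ 0.     0.     0.     1.   ]]
```

View pics/a.png

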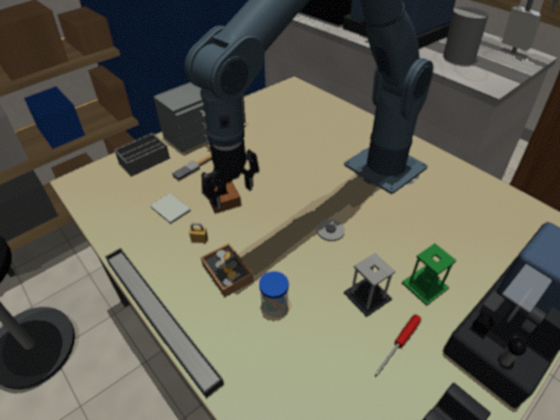

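View pics/b.png

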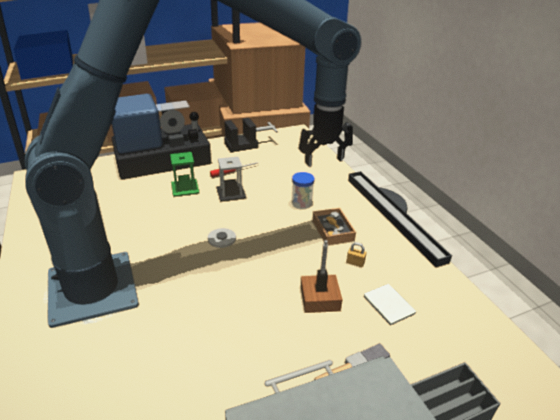

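```bash
python3 - <<'E'
from h import *
a=cv2.imread("pics/a.png");b=cv2.imread("pics/b.png")
def c(im,x,y):return cv2.resize(im[y:y+75,x:x+100],None,fx=4,fy=4,interpolation=cv2.INTER_CUBIC)
cv2.imwrite("pics/c.png",np.vstack([np.hstack([c(a,190,148),c(a,330,245)]),np.hstack([c(b,275,237),c(b,180,140)])]))
st=r.state();print(R.from_euler('xyz',st["eef_rot"],degrees=True).as_matrix().round(3))
print(px2z("scene",(375,268),.12),px2z("side",(230,162),.12))
print(px2z("side",(322,282),.04)); print(r.get_calibration("wrist")["tool_from_camera"])
E
```

```text
[[-0.002  1.     0.   ]
 [-0.     0.    -1.   ]
 [-1.    -0.002  0.   ]]
[0.47541233 0.31153969 0.12      ] [0.47628251 0.30192206 0.12      ]
[ 0.54810673 -0.22764852  0.04      ]
[[-2.37684513e-04 -2.71969150e-01  9.62305941e-01 -1.31111411e-01]
 [ 9.99999918e-01  2.49814219e-04  3.17597805e-04  3.17969848e-04]
 [-3.26774512e-04  9.62305938e-01  2.71969069e-01 -6.88459605e-02]
 [ 0.00000000e+00  0.00000000e+00  0.00000000e+00  1.00000000e+00]]
```

View pics/c.png

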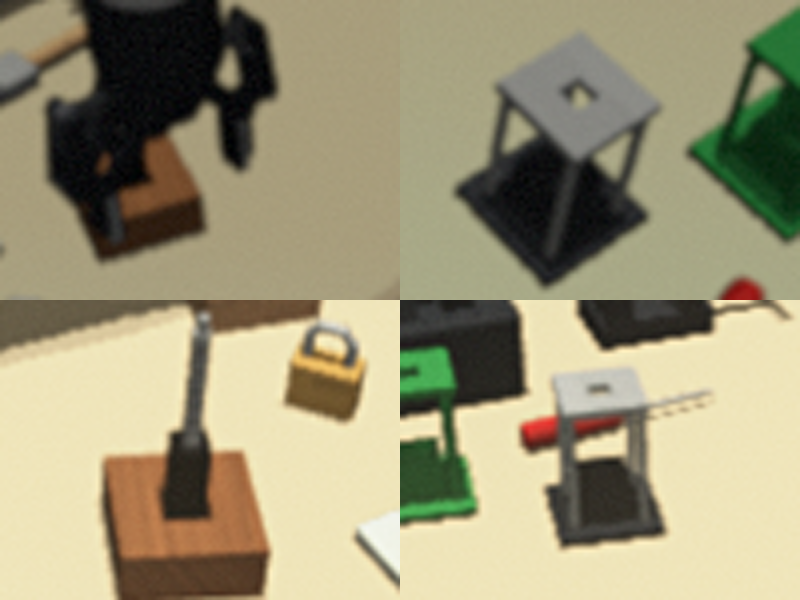

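```bash
python3 - <<'E'
from h import *
f=lambda o,l:[(o[0]+x/4,o[1]+y/4) for x,y in l]
A=[px2z("scene",p,.12) for p in f((330,245),[(180,33),(95,85),(260,107),(177,158),(178,95)])]
B=[px2z("side",p,.12) for p in f((180,140),[(152,72),(240,68),(250,110),(162,117),(198,88)])]
print(np.round(A,4),np.mean(A[:4],0));print(np.round(B,4),np.mean(B[:4],0))
C=[px2z("side",p,.04) for p in f((275,237),[(103,157),(243,153),(269,252),(121,260)])]
print(np.round(C,4),np.mean(C,0))
t=px2z("side",(275+204/4,237+15/4),.185);print("tip",t)
for n,uv,z in [("scene",(331,230),.0),("scene",(274,280),.1),("side",(303,180),.1),("scene",(228,268),.035),("scene",(198,233),.03),("scene",(170,208),.01),("scene",(436,254),.12),("scene",(187,171),0),("scene",(162,154),.03),("scene",(410,325),0),("scene",(378,375),0),("scene",(120,255),0),("scene",(210,385),0),("scene",(455,330),0.1)]:print(n,uv,px2z(n,uv,z).round(3))
E
```

```text
[[0.4395 0.2823 0.12  ]
 [0.5091 0.2736 0.12  ]
 [0.4489 0.3511 0.12  ]
 [0.5142 0.341  0.12  ]
 [0.4781 0.3122 0.12  ]] [0.47792884 0.31200274 0.12      ]
[[0.4475 0.3416 0.12  ]
 [0.5171 0.3233 0.12  ]
 [0.5026 0.2537 0.12  ]
 [0.4345 0.267  0.12  ]
 [0.4748 0.3025 0.12  ]] [0.47542372 0.29640031 0.12      ]
[[ 0.5072 -0.1896  0.04  ]
 [ 0.5918 -0.218   0.04  ]
 [ 0.5657 -0.3009  0.04  ]
 [ 0.4804 -0.2749  0.04  ]] [ 0.53628405 -0.24586055  0.04      ]
tip [ 0.53809336 -0.2429586   0.185     ]
scene (331, 230) [0.374 0.084 0.   ]
scene (274, 280) [0.668 0.165 0.1  ]
side (303, 180) [0.665 0.148 0.1  ]
scene (228, 268) [0.704 0.017 0.035]
scene (198, 233) [ 0.692 -0.148  0.03 ]
scene (170, 208) [ 0.692 -0.317  0.01 ]
scene (436, 254) [0.329 0.387 0.12 ]
scene (187, 171) [ 0.545 -0.455 -0.   ]
scene (162, 154) [ 0.577 -0.568  0.03 ]
scene (410, 325) [0.463 0.437 0.   ]
scene (378, 375) [0.621 0.465 0.   ]
scene (120, 255) [ 0.9   -0.254  0.   ]
scene (210, 385) [0.916 0.231 0.   ]
scene (455, 330) [0.464 0.533 0.1  ]
```

Emit:
move_arm --steps '[{"travel": [-0.014,-0.03,0.0075],"yaw": -2.2,"claw": 1},{"travel": [-0.014,-0.03,0.0075],"yaw": -2.2,"claw": 1},{"travel": [-0.014,-0.03,0.0075],"yaw": -2.2,"claw": 1},{"travel": [-0.014,-0.03,0.0075],"yaw": -2.2,"claw": 1},{"travel": [-0.014,-0.03,0.0075],"yaw": -2.2,"claw": 1},{"travel": [-0.014,-0.03,0.0075],"yaw": -2.2,"claw": 1},{"travel": [-0.014,-0.03,0.0075],"yaw": -2.2,"claw": 1},{"travel": [-0.014,-0.03,0.0075],"yaw": -2.2,"claw": 1},{"travel": [0,0,0],"yaw": 0,"claw": 1},{"travel": [0,0,0],"yaw": 0,"claw": 1}]'

```text
t: 0.93
ee_pos: [0.5368, -0.2425, 0.3026]
eef_rot: [22.8, 89.9, -85.1]
ft_force: [-0.4, 1.3, -0.4]
finger_gap: 0.0855
```

```bash
python3 - <<'E'
from h import *
st=snap("wrist","d.png");print(st["ee_pos"],st["eef_rot"],st["finger_gap"])
print(proj("wrist",[[.537,-.243,.185],[.537,-.243,.09],[.537,-.246,.04]],st))
import json;json.dump({k:list(map(float,st[k])) for k in("ee_pos","eef_rot")},open("d.json","w"))
E
```

```text
[ 0.53682224 -0.24254378  0.30257221] [ 22.77887091  89.94264033 -85.08787467] 0.08547358495151419
[[277.51553348 207.09220587]
 [277.51125658 185.44066452]
 [278.19340664 180.14758019]]
```

View pics/d.png

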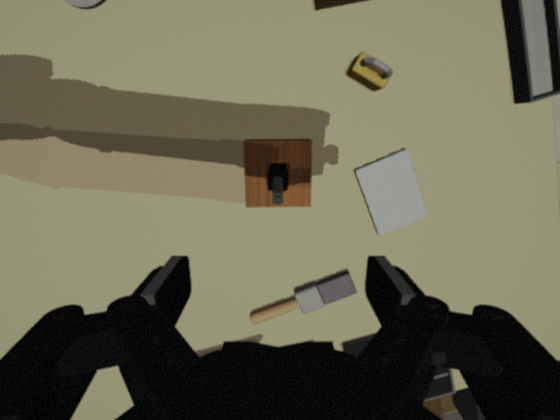

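```bash
python3 - <<'E'
from h import *
import json;st=json.load(open("d.json"))
im=cv2.imread("pics/d.png")[130:220,235:325]
g=cv2.convertScaleAbs(im,alpha=2.2)
cv2.imwrite("pics/e.png",cv2.resize(g,None,fx=6,fy=6,interpolation=cv2.INTER_CUBIC))
for uv,z in [((278,174),.04),((278,201),.185)]:print(px2z("wrist",uv,z,st))
E
```

```text
[ 0.53930463 -0.23798561  0.04      ]
[ 0.53908026 -0.23791174  0.185     ]
```

View pics/e.png

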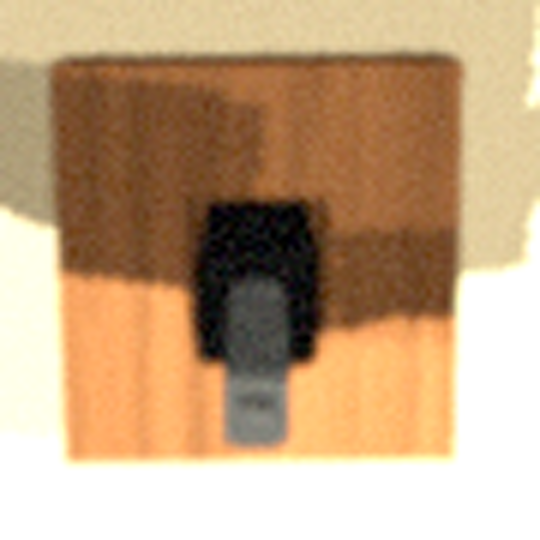

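Emit:
move_arm --steps '[{"travel": [0.002,0.005,-0.0276],"yaw": 0,"claw": 1},{"travel": [0,0,-0.0276],"yaw": 0,"claw": 0.6},{"travel": [0,0,-0.0276],"yaw": 0,"claw": 0.4},{"travel": [0,0,-0.0276],"yaw": 0,"claw": 0.2},{"travel": [0,0,-0.0276],"yaw": 0,"claw": 0},{"travel": [0,0,-0.0276],"yaw": 0,"claw": -0.3},{"travel": [0,0,0],"yaw": 0,"claw": -0.6},{"travel": [0,0,0],"yaw": 0,"claw": -1},{"travel": [0,0,0],"yaw": 0,"claw": -1},{"travel": [0,0,0],"yaw": 0,"claw": -1}]' --grip_force 25

```text
t: 1.82
ee_pos: [0.5413, -0.2349, 0.1384]
eef_rot: [92.9, 89.8, -14.6]
ft_force: [0.1, -0.1, -1.5]
finger_gap: 0.0098
```

Emit:
move_arm --steps '[{"travel": [0,0,0],"yaw": 0,"claw": -1},{"travel": [0,0,0],"yaw": 0,"claw": -1},{"travel": [0,0,0.01],"yaw": 0,"claw": -1},{"travel": [0,0,0.015],"yaw": 0,"claw": -1},{"travel": [0,0,0.015],"yaw": 0,"claw": -1},{"travel": [0,0,0.015],"yaw": 0,"claw": -1}]'

```text
t: 2.32
ee_pos: [0.54, -0.2351, 0.1934]
eef_rot: [86.9, 90.0, -20.7]
ft_force: [0.2, 0.3, -1.0]
finger_gap: 0.0096
```

Emit:
move_arm --steps '[{"travel": [0,0,-0.015],"yaw": 0,"claw": -1},{"travel": [0,0,-0.015],"yaw": 0,"claw": -1},{"travel": [0.003,0.0093,0],"yaw": 0,"claw": -1},{"travel": [0.003,0.0093,-0.001],"yaw": 0,"claw": -1},{"travel": [0.003,0.0093,-0.001],"yaw": 0,"claw": -1},{"travel": [0.003,0.0093,-0.002],"yaw": 0,"claw": -1},{"travel": [0.003,0.0093,-0.003],"yaw": 0,"claw": -1},{"travel": [0.003,0.0093,-0.004],"yaw": 0,"claw": -1},{"travel": [0.003,0.0093,-0.004],"yaw": 0,"claw": -1},{"travel": [0.003,0.0093,-0.005],"yaw": 0,"claw": -1}]'

```text
t: 3.15
ee_pos: [0.5643, -0.1594, 0.1413]
eef_rot: [-136.6, 90.0, 115.8]
ft_force: [-0.1, -1.8, 0.7]
finger_gap: 0.0095
```

```bash
python3 - <<'E'
from h import *
st=snap("side","f.png",(240,180,400,320),4);print(st["ee_pos"],st["ft_force"],st["finger_gap"])
E
```

```text
[ 0.56430221 -0.15938354  0.14125857] [-0.06904415 -1.76008455  0.67095433] 0.009466676665811117
```

View pics/f.png

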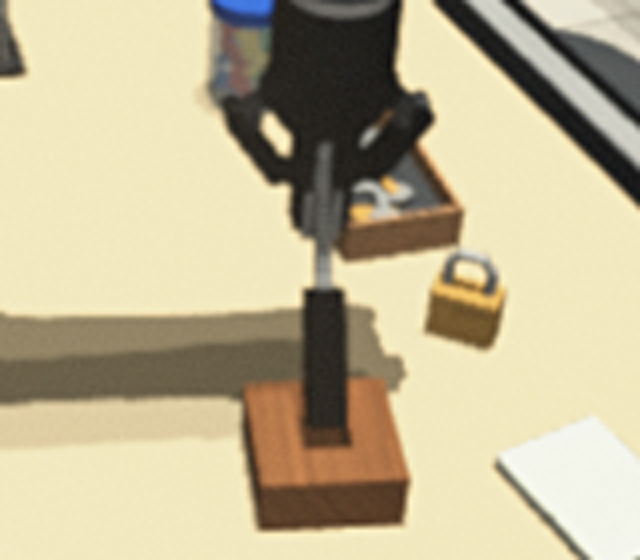

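Emit:
move_arm --steps '[{"travel": [0,0,0.015],"yaw": 0,"claw": -1},{"travel": [0,0,0.015],"yaw": 0,"claw": -1},{"travel": [-0.01,0.025,0.005],"yaw": 1.1,"claw": -1},{"travel": [-0.011,0.025,0],"yaw": 1.1,"claw": -1},{"travel": [-0.011,0.025,0],"yaw": 1.1,"claw": -1},{"travel": [-0.011,0.025,0],"yaw": 1.1,"claw": -1},{"travel": [-0.011,0.025,0],"yaw": 1.1,"claw": -1},{"travel": [-0.01,0.025,-0.01],"yaw": 1.1,"claw": -1},{"travel": [0,0,-0.02],"yaw": 0,"claw": -1},{"travel": [0,0,-0.01],"yaw": 0,"claw": -1}]'

```text
t: 4.03
ee_pos: [0.4981, -0.0079, 0.1349]
eef_rot: [-103.6, 89.8, 155.6]
ft_force: [-0.3, -1.1, -1.7]
finger_gap: 0.0097
```

Emit:
move_arm --steps '[{"travel": [0,0.004,-0.015],"yaw": 0,"claw": -1},{"travel": [0,0.012,-0.012],"yaw": 0,"claw": -1},{"travel": [0,0.012,-0.012],"yaw": 0,"claw": -1},{"travel": [0,0.011,-0.012],"yaw": 0,"claw": -1},{"travel": [0,0.01,-0.012],"yaw": 0,"claw": -1},{"travel": [0,0.009,-0.012],"yaw": 0,"claw": -1},{"travel": [0,0.008,-0.012],"yaw": 0,"claw": -1},{"travel": [0,0.007,-0.012],"yaw": 0,"claw": -1},{"travel": [0,0.006,-0.01],"yaw": 0,"claw": -1},{"travel": [0,0.004,-0.006],"yaw": 0,"claw": -1}]'

```text
t: 4.87
ee_pos: [0.4986, 0.072, 0.0199]
eef_rot: [-57.2, 89.8, -158.3]
ft_force: [-0.1, -1.3, 1.8]
finger_gap: 0.0098
```

```bash
python3 - <<'E'
from h import *
st=snap("side","g.png",(200,120,400,270),4);print(st["ee_pos"],st["ft_force"],st["finger_gap"])
E
```

```text
[0.49857833 0.07197718 0.01990326] [-0.13376677 -1.29388373  1.77529706] 0.00979707007085443
```

View pics/g.png

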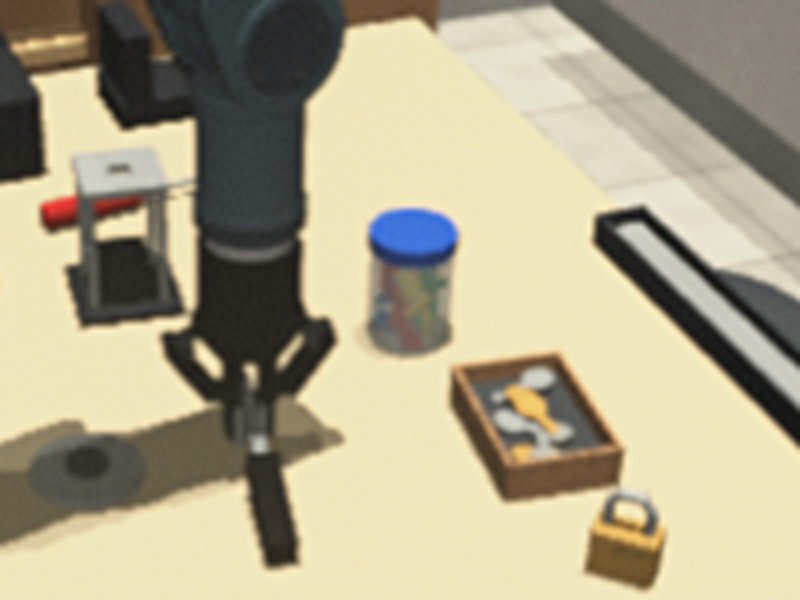

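Emit:
move_arm --steps '[{"travel": [0,0,0],"yaw": 0,"claw": -0.4},{"travel": [0,0,0],"yaw": 0,"claw": -0.1},{"travel": [0,0,0],"yaw": 0,"claw": -0.1},{"travel": [0,0,0.025],"yaw": 0,"claw": -0.1},{"travel": [0,0,0.03],"yaw": 0,"claw": -0.1},{"travel": [-0.006,-0.03,0.03],"yaw": 0,"claw": -0.1},{"travel": [-0.006,-0.03,0.03],"yaw": 0,"claw": -0.1},{"travel": [-0.006,-0.03,0.03],"yaw": 0,"claw": -0.1},{"travel": [-0.007,-0.03,0],"yaw": 0,"claw": -0.1},{"travel": [0,0,0],"yaw": 0,"claw": -0.1}]'

```text
t: 5.75
ee_pos: [0.4749, -0.052, 0.1665]
eef_rot: [60.9, 89.7, -40.6]
ft_force: [-0.4, -0.4, -0.6]
finger_gap: 0.0385
```

```bash
python3 - <<'E'
from h import *
import json
st=snap("wrist","i.png");print(st["ee_pos"],st["eef_rot"],st["finger_gap"])
json.dump({k:list(map(float,st[k])) for k in("ee_pos","eef_rot")},open("i.json","w"))
E
```

```text
[ 0.47493573 -0.05196996  0.16649027] [ 60.9276962   89.74818455 -40.58883356] 0.03852239827614061
```

View pics/i.png

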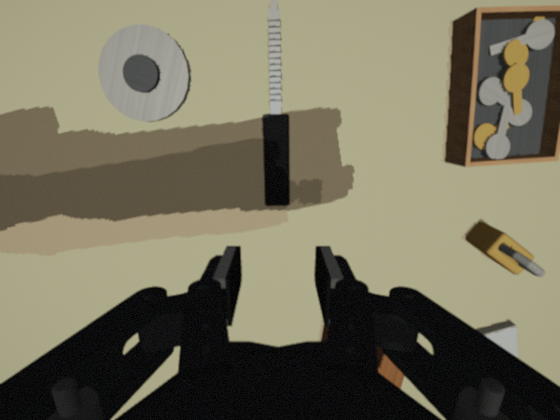

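```bash
python3 - <<'E'
from h import *
import json;st=json.load(open("i.json"))
b=px2z("wrist",(277,205),.024,st);s=px2z("wrist",(276,115),.024,st);t=px2z("wrist",(274,3),.012,st)
print(b,s,t,np.linalg.norm(s-b),np.linalg.norm(t-b),np.degrees(np.arctan2(*(t-b)[:2])))
E
```

```text
[ 0.47414636 -0.05740023  0.024     ] [0.48978042 0.02365123 0.024     ] [0.50671923 0.11497525 0.012     ] 0.08254552114280052 0.17583599554381063 10.700702243848427
```

Emit:
move_arm --steps '[{"travel": [0.0015,0.005,-0.03],"yaw": 0,"claw": -0.1},{"travel": [0,0,-0.03],"yaw": 0,"claw": -0.1},{"travel": [0,0,-0.03],"yaw": 0,"claw": -0.1},{"travel": [0,0,-0.03],"yaw": 0,"claw": -0.1},{"travel": [0,0,-0.03],"yaw": 0,"claw": -0.1},{"travel": [0,0,0],"yaw": 0,"claw": -0.1},{"travel": [0,0,0],"yaw": 0,"claw": -0.5},{"travel": [0,0,0],"yaw": 0,"claw": -1},{"travel": [0,0,0],"yaw": 0,"claw": -1},{"travel": [0,0,0],"yaw": 0,"claw": -1}]' --grip_force 20

```text
t: 6.63
ee_pos: [0.4768, -0.0398, 0.0145]
eef_rot: [-148.6, 90.0, 110.4]
ft_force: [-0.7, 0.0, -2.9]
finger_gap: 0.0233
```

Emit:
move_arm --steps '[{"travel": [0,0,0.02],"yaw": 0,"claw": -1},{"travel": [0,0,0.03],"yaw": 0,"claw": -1},{"travel": [0,0,0.03],"yaw": 0,"claw": -1},{"travel": [0,0,0.03],"yaw": 0,"claw": -1},{"travel": [0,0,0.03],"yaw": 0,"claw": -1},{"travel": [0,0,0.03],"yaw": 0,"claw": -1},{"travel": [0,0,0.03],"yaw": 0,"claw": -1},{"travel": [0,0,0],"yaw": 0,"claw": -1},{"travel": [0,0,0],"yaw": 0,"claw": -1}]'

```text
t: 7.38
ee_pos: [0.4778, -0.04, 0.2158]
eef_rot: [103.5, 89.8, 2.5]
ft_force: [0.3, 1.3, -2.2]
finger_gap: 0.0234
```

```bash
python3 - <<'E'
from h import *
st=r.state();a=np.array(r.snapshot("side"))[50:260,180:400];w=np.array(r.snapshot("wrist"))
cv2.imwrite("pics/j.png",np.hstack([cv2.resize(a,(440,420)),cv2.resize(w[:,150:410],(260,420))]));print(st["ee_pos"],st["wrist_torque"],st["ft_force"],st["finger_gap"])
E
```

```text
[ 0.47779892 -0.04002275  0.21584654] [-0.03015713  0.04732295  0.02896639] [ 0.33620122  1.30110947 -2.18978836] 0.023359777103996934
```

View pics/j.png

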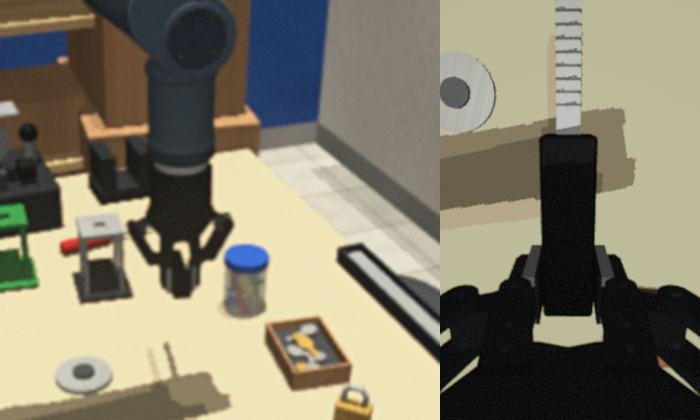

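```bash
python3 - <<'E'
from h import *
f=lambda n,o,l:[ray(n,(o[0]+x/4,o[1]+y/4)) for x,y in l]
S=f("scene",(330,245),[(180,33),(95,85),(260,107),(177,158),(178,95)])
D=f("side",(180,140),[(162,117),(250,110),(152,72),(240,68),(198,88)])
P=[]
for a,b in zip(S,D):
    x,e=tri([a,b]);P.append(x);print(x.round(4),np.round(e,4))
P=np.array(P);print(P[:4].mean(0)); print(np.degrees(np.arctan2((P[1]-P[0])[1],(P[1]-P[0])[0])),np.degrees(np.arctan2((P[3]-P[2])[1],(P[3]-P[2])[0])))
E
```

```text
[0.4364 0.2793 0.1138] [0.0014 0.0014]
[0.5057 0.2695 0.112 ] [0.002 0.002]
[0.4481 0.3495 0.1167] [0.0016 0.0016]
[0.5166 0.3376 0.1154] [0.0052 0.0052]
[0.4762 0.3104 0.1161] [0.0009 0.0009]
[0.47671325 0.30897527 0.11446616]
-8.056243439534148 -9.858458926174709
```

```bash
python3 - <<'E'
from h import *
st=r.state();p=np.array(st["ee_pos"])
for th in (-10,0,10,20,30):
    t=np.radians(th);d=np.array([.19*np.cos(t),.98*np.cos(t),-np.sin(t)]);n=np.array([.19*np.sin(t),.98*np.sin(t),np.cos(t)])
    o=p+[0,0,-.0025]
    print(th,proj("wrist",[o+.067*d+.012*n,o+.067*d+.005*n,o-.018*d+.012*n,o+.162*d],st).round(0).tolist())
E
```

```text
-10 [[277.0, 139.0], [277.0, 135.0], [277.0, 313.0], [276.0, -192.0]]
0 [[277.0, 130.0], [277.0, 130.0], [277.0, 314.0], [277.0, -128.0]]
10 [[277.0, 127.0], [277.0, 130.0], [277.0, 314.0], [277.0, -74.0]]
20 [[277.0, 129.0], [277.0, 134.0], [277.0, 312.0], [277.0, -28.0]]
30 [[277.0, 135.0], [277.0, 141.0], [277.0, 308.0], [277.0, 12.0]]
```

Emit:
move_arm --steps '[{"travel": [-0.0043,0.017,-0.016],"yaw": 0.5,"claw": -1},{"travel": [-0.0043,0.017,-0.016],"yaw": 0.5,"claw": -1},{"travel": [-0.0043,0.017,-0.016],"yaw": 0.5,"claw": -1},{"travel": [-0.0043,0.017,-0.016],"yaw": 0.5,"claw": -1},{"travel": [-0.0043,0.017,-0.016],"yaw": 0,"claw": -1},{"travel": [-0.0043,0.017,-0.016],"yaw": 0,"claw": -1},{"travel": [-0.0043,0.017,-0.016],"yaw": 0,"claw": -1},{"travel": [-0.0043,0.017,-0.016],"yaw": 0,"claw": -1},{"travel": [0,0,0],"yaw": 0,"claw": -1},{"travel": [0,0,0],"yaw": 0,"claw": -1}]'

```text
t: 8.32
ee_pos: [0.4404, 0.0962, 0.0844]
eef_rot: [-66.7, 89.7, -165.6]
ft_force: [0.5, -0.4, -1.6]
finger_gap: 0.0237
```

```bash
python3 - <<'E'
from h import *
st=r.state();a=np.array(r.snapshot("side"))[100:240,160:340];w=np.array(r.snapshot("wrist"));s=np.array(r.snapshot("scene"))[180:320,290:450]
cv2.imwrite("pics/k.png",np.hstack([cv2.resize(s,(480,420)),cv2.resize(w[:,150:410],(260,420))]));print(st["ee_pos"],st["eef_rot"],st["ft_force"],st["finger_gap"])
p=np.array(st["ee_pos"]);o=p+[0,0,-.0025]
for th in (-5,0,5,10):
    t=np.radians(th);d=np.array([.156*np.cos(t),.988*np.cos(t),-np.sin(t)])
    print(th,(proj("scene",[o+.162*d,o+.067*d])-[290,180]).round(1)*3)
E
```

```text
[0.44042543 0.09616798 0.0843898 ] [ -66.68535539   89.72035238 -165.55172564] [ 0.48643461 -0.37521903 -1.64755617] 0.023662211349984343
-5 [[206.1 236.1]
 [135.6 172.5]]
0 [[204.3 247.2]
 [135.3 177. ]]
5 [[201.9 257.1]
 [134.4 181.2]]
10 [[198.3 265.8]
 [133.5 185.1]]
```

View pics/k.png

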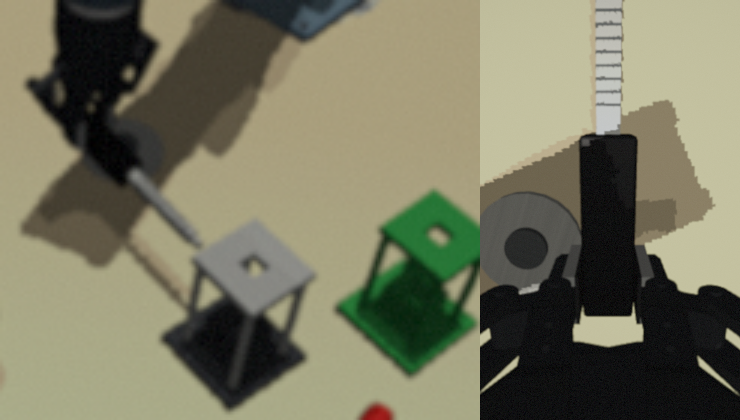

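Emit:
move_arm --steps '[{"travel": [0.0022,0.0106,0],"yaw": 0,"claw": -1},{"travel": [0.0022,0.0106,0],"yaw": 0,"claw": -1},{"travel": [0.0022,0.0106,0],"yaw": 0,"claw": -1},{"travel": [0.0022,0.0106,0],"yaw": 0,"claw": -1},{"travel": [0,0,0.0125],"yaw": 0,"claw": -1},{"travel": [0,0,0.0125],"yaw": 0,"claw": -1},{"travel": [0.0003,0.0017,0.0178],"yaw": 0,"claw": -1},{"travel": [0.0003,0.0017,0.0178],"yaw": 0,"claw": -1},{"travel": [0.001,0.0062,0.0168],"yaw": 0,"claw": -1},{"travel": [0.001,0.0062,0.0168],"yaw": 0,"claw": -1}]'

```text
t: 9.3
ee_pos: [0.4536, 0.1551, 0.1811]
eef_rot: [-55.7, 90.0, -154.6]
ft_force: [0.7, 0.5, -4.2]
finger_gap: 0.0237
```

Emit:
move_arm --steps '[{"travel": [0.0016,0.0102,0.0146],"yaw": 0,"claw": -1},{"travel": [0.0016,0.0102,0.0146],"yaw": 0,"claw": -1},{"travel": [0.0022,0.0136,0.0114],"yaw": 0,"claw": -1},{"travel": [0.0022,0.0136,0.0114],"yaw": 0,"claw": -1},{"travel": [0.0025,0.016,0.0075],"yaw": 0,"claw": -1},{"travel": [0.0025,0.016,0.0075],"yaw": 0,"claw": -1},{"travel": [0.0027,0.0174,0.003],"yaw": 0,"claw": -1},{"travel": [0.0027,0.0174,0.003],"yaw": 0,"claw": -1},{"travel": [0,0,0],"yaw": 0,"claw": -1}]'

```text
t: 10.05
ee_pos: [0.4717, 0.2727, 0.2539]
eef_rot: [161.3, 89.9, 62.6]
ft_force: [0.9, 0.3, -2.0]
finger_gap: 0.0232
```

```bash
python3 - <<'E'
from h import *
st=r.state();a=np.array(r.snapshot("side"))[60:220,180:320];w=np.array(r.snapshot("wrist"));s=np.array(r.snapshot("scene"))[170:330,300:440]
for n,i in(("a",a),("w",w),("s",s)):cv2.imwrite("pics/l_%s.png"%n,i)
cv2.imwrite("pics/l.png",np.hstack([cv2.resize(s,None,fx=2.8,fy=2.8),cv2.resize(a,None,fx=2.8,fy=2.8)]));print(st["ee_pos"],st["eef_rot"],st["ft_force"],st["finger_gap"])
p=np.array(st["ee_pos"]);o=p+[0,0,-.0025]
for th in (80,85,90,95):
    t=np.radians(th);d=np.array([.156*np.cos(t),.988*np.cos(t),-np.sin(t)])
    X=[o+.162*d,o+.067*d]
    print(th,((proj("scene",X)-[300,170])*2.8).round(0).tolist(),((proj("side",X)-[180,60])*2.8+[392,0]).round(0).tolist(),proj("wrist",X,st).round(0).tolist())
E
```

```text
[0.47168083 0.27272224 0.25394526] [161.27283511  89.88542768  62.55126889] [ 0.94148176  0.33412815 -2.03492854] 0.02315317136060268
80 [[195.0, 287.0], [198.0, 205.0]] [[533.0, 308.0], [532.0, 241.0]] [[277.0, 168.0], [277.0, 210.0]]
85 [[184.0, 278.0], [193.0, 201.0]] [[535.0, 315.0], [533.0, 244.0]] [[277.0, 181.0], [277.0, 217.0]]
90 [[173.0, 268.0], [188.0, 197.0]] [[537.0, 321.0], [534.0, 247.0]] [[277.0, 195.0], [277.0, 225.0]]
95 [[163.0, 257.0], [184.0, 192.0]] [[538.0, 327.0], [534.0, 249.0]] [[277.0, 208.0], [277.0, 233.0]]
```

View pics/l.png

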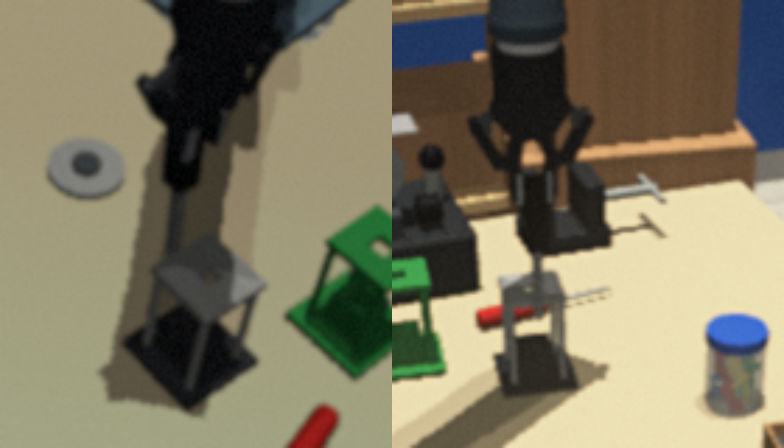

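```bash
python3 - <<'E'
import cv2,numpy as np
w=cv2.cvtColor(cv2.imread("pics/l_w.png"),cv2.COLOR_BGR2GRAY)
for v in range(120,262,5):print(v,' '.join('%3d'%x for x in w[v-1:v+2,245:313:3].mean(0)))
E
```

```text
120 189 189 189 190 190 189 190 191 192 191 192 151 131 115 116 115 115 116 117 111 114 116 129
125 191 192 192 192 191 192 191 192 193 170 151 112 115 116 116 114 113 116 115 112 126 128 113
130 190 192 192 193 191 191 191 189 158 115 114 112 113 114 115 115 114 117 115 112 114 115 111
135 185 188 192 192 192 191 176 119 114 116 114 115 114 113 115 114 113 115 115 112 113 115 112
140 183 184 188 193 186 133 114 115 113 115 115 114 114 113 114 114 113 114 114 110 113 115 112
145 182 183 183 150 116 111 112 114 114 114 113 114 114 113 113 113 113 114 112 112 113 115 112
150 182 164  92  86  99 112 113  65  49  54  48  35  35  46 111 114 112 113 113 111 114 114 111
155  95  86  89  87  85  88 106  59  28  28  36  29  30  43 109 113 112 113 113 111 114 114 112
160  86  87  88  87  84  84  86  57  23  19  20  21  22  34 109 114 113 113 113 111 114 113 111
165  86  86  88  85  85  85  85  62  30  31  33  31  32  40 109 113 111 113 113 111 114 112 111
170  87  86  87  86  85  84  84  83  82  84  82  82  80  93 111 113 112 112 111 111 113 112 112
175  86  85  85  87  87  85  82  84  84  85 
[... 983 characters left out ...]
 127 183 185 184 185 184 184
230 123 122 122 123 124  78   3  10   6   9   6   8   9   9   8   5   4 158 184 184 184 184 185
235 123 122 122 137 177  63  10  11   9   7   8   9  11   9   6   7   4 108 184 184 185 183 185
240 122 130 165 185 182  35  10  10   7   5   6   4   9  10   6   6   4  58 184 185 184 185 184
245  95 107  98 118 176  12   4   8   6   8  10   9   9  10   5   7   9  13 181  97 105 107 107
250  61  60  18  49 131   7   8   8   4   8   5   5   8   8   5   6   8   6 162  25  31  61  59
255  61  54  12  49  83   8   7   4  10   8   9   9   4   6   4   2   9   7 108  21  12  59  60
260  60  35  10  23  14   9   2  11  12   5   5   8   7   5   4   8   8   6  24  10   8  50  60
```

```bash
python3 - <<'E'
from h import *
import json
st=r.state();p=np.array(st["ee_pos"]);o=p+[0,0,-.0025]
for th in (75,80,85,90,95):
    t=np.radians(th);d=np.array([.156*np.cos(t),.988*np.cos(t),-np.sin(t)]);n=np.array([.156*np.sin(t),.988*np.sin(t),np.cos(t)])
    print(th,proj("wrist",[o+.067*d+.012*n,o-.018*d+.012*n],st).round(1).tolist())
for uv in[(275.5,148.5),(275.5,167.5),(265.5,158),(285,158),(275.5,158)]:print(px2z("wrist",uv,.12,st))
w=cv2.cvtColor(cv2.imread("pics/l_w.png"),cv2.COLOR_BGR2GRAY)
print(w[142:174,276],w[140:172,270]);print(w[158,258:295]);print(w[218:234,278]);print(w[280:340:4,278])
E
```

```text
75 [[277.1, 186.4], [276.8, 276.1]]
80 [[277.1, 193.6], [276.8, 271.6]]
85 [[277.2, 201.0], [276.8, 267.1]]
90 [[277.2, 208.5], [276.8, 262.7]]
95 [[277.2, 216.1], [276.8, 258.3]]
[0.47767831 0.31663451 0.12      ]
[0.4750396  0.30011077 0.12      ]
[0.46762017 0.30982167 0.12      ]
[0.48468141 0.30712844 0.12      ]
[0.47636953 0.30843833 0.12      ]
[116 113 117 117 114 110  84  59  42  36  34  37  36  31  28  29  25  25
  20  20  23  27  28  29  37  55  68  80  82  83  84  82] [115 114 114 116 113 115 115 111  95  66  49  45  37  34  30  32  31  27
  29  27  16  20  25  24  31  32  34  53  69  80  83  83]
[ 85  87  85  82  82  85  87  77  60  38  27  31  29  28  26  32  29  34
  25  31  23  32  30  29  29  31  40  73  96 109 114 114 113 114 112 112
 112]
[53 56 55 50 54 48 51 26 19  8  9  1 13 10 16  3]
[14 11  8 12 11  1 13  6 14  0  7  9  9  7  1]
```

Emit:
move_arm --steps '[{"travel": [-0.002,-0.015,0],"yaw": 0,"claw": -1},{"travel": [-0.002,-0.015,0.01],"yaw": 0,"claw": -1},{"travel": [0,0,0.03],"yaw": 0,"claw": -1},{"travel": [0,0,0.03],"yaw": 0,"claw": -1},{"travel": [0,0,0],"yaw": 0,"claw": -1},{"travel": [0,0,0],"yaw": 0,"claw": -1}]' --grip_force 40

```text
t: 10.7
ee_pos: [0.4688, 0.2371, 0.3249]
eef_rot: [125.3, 89.8, 26.2]
ft_force: [-0.6, -0.3, -2.2]
finger_gap: 0.0232
```

```bash
python3 - <<'E'
from h import *
import json
st=r.state();p=np.array(st["ee_pos"]);o=p+[0,0,-.0025]
print(p,st["eef_rot"],st["finger_gap"])
json.dump({k:list(map(float,st[k])) for k in("ee_pos","eef_rot")},open("m.json","w"))
tiles=[]
for n in("scene","side","wrist"):
    im=np.array(r.snapshot(n));cv2.imwrite(f"pics/m_{n}.png",im)
    c=proj(n,[o+[0,0,-.1]],st)[0].round().astype(int)
    W,H,s=(33,60,4) if n!="wrist" else (65,120,2)
    x0,y0=c[0]-W,c[1]-H;x0=max(x0,0);y0=max(y0,0)
    cr=im[y0:y0+2*H,x0:x0+2*W];cr=cv2.convertScaleAbs(cr,alpha=1.3,beta=15)
    tiles.append(cv2.resize(cr,(264,480),interpolation=cv2.INTER_CUBIC));print(n,x0,y0,s)
    for th in(85,90,95):
        t=np.radians(th);d=np.array([.156*np.cos(t),.988*np.cos(t),-np.sin(t)]);q=proj(n,[o+.162*d,o+.067*d,o-.018*d],st);print(th,((q-[x0,y0])*s+[264*(len(tiles)-1),0]).round(0).tolist())
cv2.imwrite("pics/m.png",np.hstack(tiles))
E
```

```text
[0.46880706 0.23707915 0.32492835] [125.28159664  89.80750195  26.15880818] 0.023222778111771616
scene 325 160 4
85 [[137.0, 326.0], [148.0, 205.0], [159.0, 83.0]]
90 [[121.0, 313.0], [141.0, 200.0], [161.0, 84.0]]
95 [[106.0, 297.0], [134.0, 193.0], [163.0, 86.0]]
side 200 82 4
85 [[395.0, 304.0], [392.0, 196.0], [390.0, 91.0]]
90 [[398.0, 313.0], [394.0, 199.0], [390.0, 90.0]]
95 [[400.0, 321.0], [395.0, 202.0], [390.0, 90.0]]
wrist 212 92 2
85 [[658.0, 179.0], [658.0, 250.0], [658.0, 397.0]]
90 [[658.0, 206.0], [658.0, 266.0], [658.0, 391.0]]
95 [[658.0, 232.0], [658.0, 281.0], [658.0, 384.0]]
```

View pics/m.png

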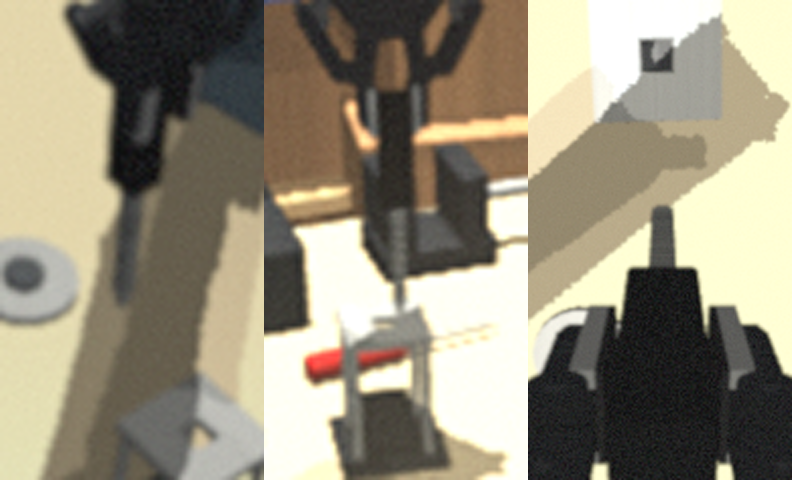

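```bash
python3 - <<'E'
from h import *
import json;st=json.load(open("m.json"))
a=ray("scene",(325+123/4,160+305/4));b=ray("side",(200+134/4,82+307/4));c=ray("wrist",(212+133/2,92+207/2),st)
for o in([a,b],[a,c],[b,c],[a,b,c]):print(tri(o)[0].round(4),np.round(tri(o)[1],4))
from scipy.optimize import least_squares
p=np.array(st["ee_pos"])+[0,0,-.0025]
def pts(q):
    t=np.radians(q[0]);s=q[1];L=np.array([.156,.988,0])
    d=L*np.cos(t)-np.array([0,0,1])*np.sin(t);n=L*np.sin(t)+np.array([0,0,1])*np.cos(t);o=p+np.array([.988,-.156,0])*q[3]+[0,0,0]
    return o+(.162-s)*d, o+(.067-s)*d+.012*n, o+(.067-s)*d-.012*n, o+(.067-s)*d+.005*n
def f(q):
    T,F,B,_=pts(q)
    return np.concatenate([(proj("scene",[T])[0]-[325+123/4,160+305/4]),(proj("scene",[F])[0]-[325+133/4,160+188/4])*.6,proj("side",[T])[0]-[200+134/4,82+307/4],(proj("side",[B])[0]-[200+133/4,82+207/4])*.6,
      proj("wrist",[T],st)[0]-[212+133/2,92+207/2],proj("wrist",[F],st)[0]-[212+134/2,92+268/2]])
z=least_squares(f,[90,0,0,0]);print(z.x,z.fun.round(1));print(pts(z.x))
for uv in[(212+128/2,92+55/2)]:print(px2z("wrist",uv,.12,st))
E
```

```text
[0.4686 0.2367 0.1663] [0.0006 0.0006]
[0.4706 0.2384 0.1697] [0.0002 0.0002]
[0.47   0.2374 0.1655] [0.0006 0.0006]
[0.4694 0.2372 0.1664] [0.0011 0.0007 0.0012]
[8.99948698e+01 1.99640424e-02 0.00000000e+00 1.74275749e-03] [-0.  -3.4  3.6 -0.1  0.3 -4.3  0.1 -3.9  0.2  4.   0.5 -8.8]
(array([0.47053089, 0.23681985, 0.1803924 ]), array([0.47240156, 0.24866744, 0.27539347]), array([0.46865756, 0.22495544, 0.27539132]), array([0.47130956, 0.24175144, 0.27539284]))
[0.47983497 0.31122919 0.12      ]
```

Emit:
move_arm --steps '[{"travel": [0.0019,0.018,0],"yaw": 0,"claw": -1},{"travel": [0.0019,0.018,0],"yaw": 0,"claw": -1},{"travel": [0.0019,0.018,0],"yaw": 0,"claw": -1},{"travel": [0.0019,0.018,0],"yaw": 0,"claw": -1},{"travel": [0,0,-0.01],"yaw": 0,"claw": -1},{"travel": [0,0,-0.01],"yaw": 0,"claw": -1},{"travel": [0,0,-0.01],"yaw": 0,"claw": -1},{"travel": [0,0,0],"yaw": 0,"claw": -1},{"travel": [0,0,0],"yaw": 0,"claw": -1}]'

```text
t: 11.6
ee_pos: [0.4752, 0.3089, 0.2922]
eef_rot: [-35.2, 89.8, -134.2]
ft_force: [0.1, 0.6, -1.0]
finger_gap: 0.023
```

```bash
python3 - <<'E'
from h import *
st=r.state();p=np.array(st["ee_pos"]);print(p,st["ft_force"])
w=np.array(r.snapshot("wrist"));cv2.imwrite("pics/n_w.png",w);cv2.imwrite("pics/n_s.png",r.snapshot("scene"));g=cv2.cvtColor(w,cv2.COLOR_BGR2GRAY)
c=[.477,.309,.12];print(proj("wrist",[c,p-[0,0,.158],p-[0,0,.158]+np.array([0,.005,0])],st).round(1))
for v in range(160,232,3):print(v,' '.join('%3d'%x for x in g[v-1:v+2,250:305:3].mean(0)))
E
```

```text
[0.47519574 0.30891157 0.29215503] [ 0.10874711  0.64182687 -0.95235053]
[[279.2 192.1]
 [277.5 195.6]
 [276.7 190.8]]
160  85  87  87  85  85  83  82  85  85 101 112 113 113 114 112 114 114 111 113
163  87  87  86  86  85  81  83  83  83  84 103 112 113 113 112 112 114 111 113
166  85  87  86  86  85  82  84  84  85  83  83  92 113 113 113 112 114 111 114
169  86  86  86  86  84  82  84  83  84  83  84  85 107 113 111 113 113 111 112
172  85  87  86  86  85  81  82  85  85  82  83  83  89  93 106 113 112 110 113
175  85  85  87  86  85  81  82  84  86  81  83  83  83  84  84 105 113 110 113
178  85  86  87  86  85  82  83  84  84  82  83  84  83  83  83  85  92  98 101
181  84  87  85  87  85  82  83  77  78  73  72  70  73  84  84  83  82  82  83
184  85  86  87  86  85  83  82  33  24  24  23  21  48  83  84  83  84  82  84
187  86  86  87  86  85  83  82  35  21  24  22  21  47  84  83  82  84  81  83
190  86  85  86  87  84  83  83  39  27  27  28  28  47  83  82  83  82  82  84
193  85  86  85  87  84  84  83  43  29  36  32  28  46  83  82  83  83  82  84
196  86  85  86  87  
[... 238 characters left out ...]
  84  84  82  79  49  51  49  57  90 110 109 109 108 109 111
208  85  84  84  86  84  84  83  79  50  49  49  53 102 109 110 109 110 110 110
211  85  85  85  86  86  85  82  74  52  51  51  56 110 110 110 107 109 109 111
214  85  85  85  86  83  85  82  73  53  50  53  59 109 109 110 108 110 109 110
217  86  85  84  87  84  85  82  69  51  50  51  51 109 108 109 108 109 108 148
220  84  85  85  86  84  85  86  76  52  50  53  53 115 117 115 117 120 132 182
223 107 108 107 110 108 114 161 117  49  49  50  48 170 172 171 179 180 182 186
226 123 123 123 121  54  41  58  40  14  16  16  16  54  58  58 153 185 185 185
229 124 122 123 119  11   7  10   8   6   9   6   9   8  11   5  97 185 185 184
```

Emit:
move_arm --steps '[{"travel": [0.0003,0.002,-0.006],"yaw": 0,"claw": -1},{"travel": [0,0,-0.006],"yaw": 0,"claw": -1},{"travel": [0,0,-0.006],"yaw": 0,"claw": -1},{"travel": [0,0,-0.006],"yaw": 0,"claw": -1},{"travel": [0,0,-0.006],"yaw": 0,"claw": -1}]'

```text
t: 12.12
ee_pos: [0.4757, 0.3124, 0.2626]
eef_rot: [-43.5, 90.0, -142.5]
ft_force: [-0.9, -0.7, -1.3]
finger_gap: 0.023
```

```bash
python3 - <<'E'
from h import *
st=r.state();p=np.array(st["ee_pos"]);print(p,st["ft_force"],st["wrist_torque"])
w=np.array(r.snapshot("wrist"));g=cv2.cvtColor(w,cv2.COLOR_BGR2GRAY)
for v in range(170,240,3):print(v,' '.join('%3d'%x for x in g[v-1:v+2,250:305:3].mean(0)))
E
```

```text
[0.47570854 0.31237958 0.26259225] [-0.8792729  -0.74825704 -1.26094295] [ 0.05670679 -0.02854324  0.02438258]
170  87  87  87  86  84  84  84  83  85  84  84  85 110 114 112 112 116 114 112
173  87  87  87  85  83  84  84  84  85  82  84  83  90 114 112 113 115 113 112
176  86  88  88  86  85  84  85  85  85  84  83  84  81 103 110 112 115 114 112
179  87  86  86  86  84  84  84  85  86  83  83  84  83  84  86 103 114 114 112
182  86  86  87  86  86  82  84  84  86  83  83  84  84  84  83  85 107 105 111
185  87  88  87  87  84  83  84  83  85  82  84  84  83  85  83  82  88  86  91
188  85  86  89  85  84  83  84  85  86  84  84  83  84  85  83  82  85  83  82
191  86  86  88  86  85  83  78  74  73  69  69  68  68  84  84  83  86  85  81
194  86  87  88  86  85  83  75  23  32  42  42  26  34  82  86  83  85  84  82
197  86  88  88  88  85  83  77  27  53  56  56  45  36  81  84  84  86  84  82
200  87  87  88  86  85  83  79  31  50  50  48  42  38  84  83  83  84  85  82
203  88  88  89  86  86  83  79  32  53  53  52  48  39  82  84  83  85  84  82
206  86  85  87  86  86  82  
[... 230 characters left out ...]
  85  83  82  73  52  52  52  53  83  90 111 109 110 110 110
218  86  86  87  86  86  83  86  69  51  52  51  54  86 106 110 109 112 111 110
221  85  85  86  85  84  82  84  65  52  53  52  51 102 111 110 109 111 110 109
224  85  86  87  84  74  68  69  52  42  43  43  42  90  90  90 108 110 110 110
227  86  84  86  83  20  10   9  11  14   8   9   7  16   9  15  70 110 110 110
230  86  84  87  81   8  10   7   8  12  10  11   7   6   9   5  45 109 110 138
233  86  84  86  68   8  11   8   9   6  10  10  13   6   4   7  28 118 145 177
236 108 107 109  74   6   9  10   6   8   8  12   8   5   7   7  22 179 186 186
239 124 124 132  95   8   9   7   5   9  11   9   5   5   9   8  11 179 186 186
```

Emit:
move_arm --steps '[{"travel": [0,-0.001,-0.006],"yaw": 0,"claw": -1},{"travel": [0,0,-0.006],"yaw": 0,"claw": -1},{"travel": [0,0,-0.006],"yaw": 0,"claw": -1},{"travel": [0,0,-0.006],"yaw": 0,"claw": -1},{"travel": [0,0,-0.006],"yaw": 0,"claw": -1}]'

```text
t: 12.58
ee_pos: [0.4758, 0.3115, 0.2328]
eef_rot: [-58.7, 90.0, -157.7]
ft_force: [-0.3, 0.1, -1.4]
finger_gap: 0.0231
```

Emit:
move_arm --steps '[{"travel": [0,0,-0.006],"yaw": 0,"claw": -1},{"travel": [0,0,-0.006],"yaw": 0,"claw": -1},{"travel": [0,0,-0.006],"yaw": 0,"claw": -1},{"travel": [0,0,-0.006],"yaw": 0,"claw": -1}]'

```text
t: 12.92
ee_pos: [0.4762, 0.3125, 0.2093]
eef_rot: [157.3, 89.9, 58.4]
ft_force: [1.1, 3.5, 1.2]
finger_gap: 0.0233
```

```bash
python3 - <<'E'
from h import *
st=r.state();p=np.array(st["ee_pos"]);print(p,st["ft_force"],st["wrist_torque"])
g=cv2.cvtColor(np.array(r.snapshot("side")),cv2.COLOR_BGR2GRAY);s=cv2.cvtColor(np.array(r.snapshot("scene")),cv2.COLOR_BGR2GRAY)
q=proj("side",[p-[0,0,.063],[.4764,.309,.12],p-[0,0,-.02]]);print(q.round(1))
u=int(q[0][0])
for v in range(int(q[2][1])-6,int(q[1][1])+14):print(v,g[v,u-14:u+15])
q=proj("scene",[p-[0,0,.063],[.4764,.309,.12],p-[0,0,-.02]]);print(q.round(1))
u=int(q[0][0])
for v in range(int(q[0][1])-14,int(q[1][1])+18):print(v,s[v,u-14:u+15])
E
```

```text
[0.47619937 0.31251691 0.20927161] [1.0873711  3.45232073 1.17043741] [ 0.87755355 -0.0999236  -0.02894059]
[[228.7 153.3]
 [229.4 161. ]
 [227.7 129.5]]
123 [20 27 29 47 58 55 31 23 26 19 27 31 48 54 57 55 58 50 32 26 25 27 28 25
 28 23 27 28 28]
124 [23 23 24 33 35 36 22 24 23 24 28 30 32 52 57 55 56 49 35 28 25 21 28 27
 29 25 22 28 31]
125 [26 24 19 21 23 25 26 27 28 25 21 25 32 42 54 57 55 55 34 28 28 25 25 27
 30 26 30 30 28]
126 [35 22 19 21 24 23 24 23 30 27 27 27 31 34 43 54 60 50 39 28 28 27 29 31
 29 32 37 39 40]
127 [45 23 15 20 21 21 21 24 29 28 27 26 24 27 33 47 55 48 38 28 24 24 31 35
 48 59 64 69 63]
128 [92 79 69 73 74 50 33 23 23 21 26 30 27 28 29 39 50 47 31 26 30 28 30 45
 64 76 80 81 68]
129 [172 172 159 164 151 115  54  25  29  32  34  25  29  26  31  31  38  40
  34  44  43  32  31  44  68  81  81  81  69]
130 [206 204 184 173 159 125  62  30  31  50  52  31  28  24  27  26  28  27
  36  60  63  41  25  44  65  78  82  81  68]
131 [159 153 142 135 127 104  61  28  43  64  64  36  19  23  22  22  26  26
  38  64  69  43  28  38  63  81  83  83  68]
132 [110 111 
[... 8831 characters left out ...]
 61
 76 78 59 50 73]
279 [61 45 31 32 35 42 55 63 68 69 70 67 71 70 69 72 68 68 66 63 59 53 56 71
 88 85 62 56 84]
280 [37 28 17 20 27 38 48 55 65 71 71 71 69 69 70 72 70 65 63 61 58 55 63 77
 87 79 56 66 95]
281 [ 21  15  15  13  17  33  37  48  55  67  70  71  70  71  71  66  64  62
  57  53  57  59  66  78  82  67  52  73 108]
282 [ 19  15  17  13  16  16  30  41  48  57  64  67  68  68  66  65  59  57
  58  56  56  58  59  67  66  54  57  84 115]
283 [ 17  16  20  16  15  17  19  32  41  47  57  63  66  68  60  54  52  56
  59  58  59  61  60  57  51  47  61  95 123]
284 [ 13  16  11  13  15  15  19  27  40  38  49  58  58  54  48  44  44  52
  57  62  60  59  58  54  47  48  70 103 128]
```

```bash
python3 - <<'E'
from h import *
import json;st=json.load(open("m.json"))
T=np.array([.4694,.2372,.1665]);L=np.array([.156,.988,0]);Z=np.array([0,0,1.])
for th in (84,87,90,93,96,99):
    t=np.radians(th);d=L*np.cos(t)-Z*np.sin(t);n=L*np.sin(t)+Z*np.cos(t)
    S=T-.095*d
    print(th,proj("wrist",[S+.012*n],st).round(1),(proj("scene",[S+.012*n,S])-[325,160]).round(2)*4,(proj("side",[S-.012*n,S])-[200,82]).round(2)*4+[264,0], (S-.067*d).round(4))
E
```

```text
84 [[277.7 225. ]] [[144.28 193.72]
 [130.2  183.08]] [[398.56 206.36]
 [396.08 197.96]] [0.4668 0.2205 0.3276]
87 [[277.7 218. ]] [[150.08 199.24]
 [136.   187.64]] [[397.52 202.24]
 [395.08 194.64]] [0.4681 0.2288 0.3283]
90 [[277.6 210.8]] [[155.84 205.08]
 [141.8  192.6 ]] [[396.48 198.48]
 [394.08 191.68]] [0.4694 0.2372 0.3285]
93 [[277.6 203.5]] [[161.56 211.24]
 [147.56 197.92]] [[395.44 195.  ]
 [393.12 189.04]] [0.4707 0.2456 0.3283]
96 [[277.6 196.2]] [[167.16 217.76]
 [153.28 203.56]] [[394.44 191.88]
 [392.16 186.76]] [0.472  0.2539 0.3276]
99 [[277.6 188.8]] [[172.64 224.52]
 [158.96 209.56]] [[393.48 189.12]
 [391.24 184.84]] [0.4734 0.2622 0.3265]
```

Emit:
move_arm --steps '[{"travel": [0.0006,0.004,0],"yaw": 0,"claw": -1},{"travel": [0.0006,0.004,0],"yaw": 0,"claw": -1},{"travel": [0.0006,0.004,0],"yaw": 0,"claw": -1},{"travel": [0.0006,0.004,0],"yaw": 0,"claw": -1},{"travel": [0,0,0],"yaw": 0,"claw": -1}]'

```text
t: 13.43
ee_pos: [0.4783, 0.3267, 0.2091]
eef_rot: [-7.7, 89.8, -106.7]
ft_force: [0.1, -4.4, -0.7]
finger_gap: 0.0233
```

```bash
cat > shl.py <<'E'
from h import *
st=r.state();p=np.array(st["ee_pos"]);print(p,st["ft_force"].round(1),st["wrist_torque"].round(2),st["finger_gap"])
g=cv2.cvtColor(np.array(r.snapshot("wrist")),cv2.COLOR_BGR2GRAY)
for u in(264,279,292):print(u,g[185:300:3,u])
L=np.array([.156,.988,0]);Z=np.array([0,0,1.])
# shoulder +y edge row for axis through hole at plate (off a), shoulder height h, tilt th
for h in(.12,.13,.14,.15):
  print(h,[proj("wrist",[np.array([.4764,.309,.12])+L*((-(h-.12)/np.tan(np.radians(th)))+.012)+Z*(h-.12)],st)[0].round(0).tolist() for th in(84,90)])
E
python3 shl.py
```

```text
[0.47827409 0.32665665 0.20910461] [ 0.1 -4.4 -0.7] [-1.35  0.13  0.02] 0.02332172630959567
264 [22 20 57 85 84 84 85 86 85 85 84 84 84 87 84 80  6  8 12 13 13  4 12  5
 12 12  6  3 11 11 11 10  1 18  7 11  4 12  7]
279 [23 18 61 87 87 88 88 88 88 87 87 87 87 76 56 44  9 17  6  6  3  9  5 10
 12 10  7  0 14  2 11  6 12  8  4 11  9 15 16]
292 [16 26 66 85 88 89 87 86 86 87 88 87 87 84 88 79 11  7 12  7  6 13 13  8
 10  5  9  9  2 10 10  9 13  7 10  9  3  8  5]
0.12 [[278.0, 223.0], [278.0, 223.0]]
0.13 [[278.0, 229.0], [278.0, 227.0]]
0.14 [[278.0, 235.0], [278.0, 232.0]]
0.15 [[278.0, 242.0], [278.0, 237.0]]
```

Emit:
move_arm --steps '[{"travel": [0,-0.001,-0.004],"yaw": 0,"claw": -1},{"travel": [0,-0.001,-0.004],"yaw": 0,"claw": -1},{"travel": [0,0,-0.004],"yaw": 0,"claw": -1},{"travel": [0,0,-0.004],"yaw": 0,"claw": -1}]'

```text
t: 13.82
ee_pos: [0.4783, 0.326, 0.193]
eef_rot: [177.3, 89.9, 78.3]
ft_force: [0.8, -1.1, -1.7]
finger_gap: 0.023
```

```bash
python3 shl.py
```

```text
[0.47825255 0.32595628 0.19299313] [ 0.8 -1.1 -1.7] [-0.31 -0.    0.08] 0.023027505657699954
264 [28 14 21 39 75 85 85 89 85 86 87 86 86 86 86 75  6 10 13  7  5  9  3 11
  8 13 10  8  9  7 16 11  8 10  8 13  9 10  2]
279 [28 21 21 45 81 85 86 86 88 86 88 89 88 88 87 74 10  5 10 19  8  8 14 14
 12  7  7 16 12 14  9  3 12  5  1  6 10  9  6]
292 [30 19 24 51 84 85 88 88 87 85 86 88 87 86 87 73  9  0  4  3  7 15  8 13
  9  6  1 15 12 14  8 11  8 14  9  9 10  9  6]
0.12 [[278.0, 230.0], [278.0, 230.0]]
0.13 [[278.0, 236.0], [278.0, 235.0]]
0.14 [[278.0, 243.0], [278.0, 240.0]]
0.15 [[278.0, 250.0], [278.0, 246.0]]
```

Emit:
move_arm --steps '[{"travel": [0,0,-0.003],"yaw": 0,"claw": -1},{"travel": [0,0,-0.003],"yaw": 0,"claw": -1},{"travel": [0,0,-0.002],"yaw": 0,"claw": -1}]'

```text
t: 14.12
ee_pos: [0.4782, 0.3259, 0.1851]
eef_rot: [-175.2, 90.0, 85.9]
ft_force: [-0.3, 0.3, -1.5]
finger_gap: 0.0236
```

Emit:
move_arm --steps '[{"travel": [0,0,-0.002],"yaw": 0,"claw": -1},{"travel": [0,0,0],"yaw": 0,"claw": -1}]'

```text
t: 14.28
ee_pos: [0.4781, 0.3257, 0.183]
eef_rot: [-85.1, 90.0, 175.9]
ft_force: [-0.3, 0.1, -1.6]
finger_gap: 0.0235
```

Still carrying the weight; continue in 2 mm steps until the plate takes it.

Emit:
move_arm --steps '[{"travel": [0,0,-0.002],"yaw": 0,"claw": -1},{"travel": [0,0,-0.001],"yaw": 0,"claw": -1}]'

```text
t: 14.45
ee_pos: [0.4786, 0.3261, 0.181]
eef_rot: [150.6, 89.9, 51.6]
ft_force: [-2.2, -1.1, 8.7]
finger_gap: 0.0233
```

Emit:
move_arm --steps '[{"travel": [0,0,-0.002],"yaw": 0,"claw": -1},{"travel": [0,0,0],"yaw": 0,"claw": -1}]'

```text
t: 14.62
ee_pos: [0.4789, 0.3267, 0.1807]
eef_rot: [148.5, 89.8, 49.5]
ft_force: [-3.7, -0.9, 14.2]
finger_gap: 0.0232
```

```bash
python3 shl.py
```

```text
[0.47893004 0.32670887 0.1807458 ] [-3.7 -0.9 14.2] [-0.46  1.02 -0.02] 0.023221890463233988
264 [34 32 22 21 16 50 82 88 90 89 88 89 88 88 89 86  6  6  4 14 17  8 11 15
 10  6  7 12 16  4  3  2  8 10  7 10 11 15 20]
279 [30 35 21 21 24 57 83 84 87 87 87 85 88 87 87 89 10  3  2  4 11  0 12 10
 15 12 14  8 10 15  2  3  5  3 10  0  8  0  5]
292 [33 31 22 12 24 59 85 88 87 87 87 88 88 86 87 86 13 10 16  2  5  2  6 11
  9  0 13  7 18  4  6 10 13 13  9  9 11  2 10]
0.12 [[277.0, 237.0], [277.0, 237.0]]
0.13 [[277.0, 244.0], [277.0, 243.0]]
0.14 [[277.0, 252.0], [277.0, 249.0]]
0.15 [[277.0, 260.0], [277.0, 255.0]]
```

Emit:
move_arm --steps '[{"travel": [0,0,0.0025],"yaw": 0,"claw": -1},{"travel": [0,0,0],"yaw": 0,"claw": -0.3},{"travel": [0,0,0],"yaw": 0,"claw": 0},{"travel": [0,0,0],"yaw": 0,"claw": 0.2},{"travel": [0,0,0],"yaw": 0,"claw": 0.2},{"travel": [0,0,0],"yaw": 0,"claw": 0.2},{"travel": [0,0,0.01],"yaw": 0,"claw": 0.2},{"travel": [0,0,0.02],"yaw": 0,"claw": 0.2},{"travel": [0,0,0.04],"yaw": 0,"claw": 0.2},{"travel": [0,0,0.04],"yaw": 0,"claw": 0.2}]'

```text
t: 15.5
ee_pos: [0.4775, 0.3248, 0.2918]
eef_rot: [-42.7, 89.8, -141.7]
ft_force: [1.3, 1.0, 0.4]
finger_gap: 0.0512
```

Emit:
move_arm --steps '[{"travel": [0,-0.02,0.04],"yaw": 0,"claw": 0.2},{"travel": [0,-0.04,0],"yaw": 0,"claw": 0.2},{"travel": [0,-0.04,0],"yaw": 0,"claw": 0.2},{"travel": [0,-0.04,0],"yaw": 0,"claw": 0.2},{"travel": [0,-0.04,0],"yaw": 0,"claw": 0.2},{"travel": [0,0,0],"yaw": 0,"claw": 0.2},{"travel": [0,0,0],"yaw": 0,"claw": 0.2}]'

```text
t: 16.08
ee_pos: [0.4786, 0.1443, 0.3292]
eef_rot: [100.4, 89.9, 1.1]
ft_force: [-1.4, 1.0, 0.8]
finger_gap: 0.0513
```

```bash
python3 - <<'E'
from h import *
print(r.state()["ee_pos"],r.state()["finger_gap"],r.state()["ft_force"].round(1))
L=np.array([.156,.988,0]);P=np.array([.988,-.156,0]);Z=np.array([0,0,1.]);c=np.array([.4764,.309,.12])
for n in("scene","side"):
    im=np.array(r.snapshot(n));cv2.imwrite(f"pics/z_{n}.png",im);g=cv2.cvtColor(im,cv2.COLOR_BGR2GRAY)
    old=cv2.cvtColor(cv2.imread("pics/"+("a" if n=="scene" else "b")+".png"),cv2.COLOR_BGR2GRAY)
    print(n,"butt/shoulder pred",proj(n,[c+.085*Z,c,c+.085*Z+.012*(L+P),c+.085*Z-.012*(L+P),c+.085*Z+.012*(L-P),c+.085*Z-.012*(L-P)]).round(1).tolist())
    q=proj(n,[c+.0425*Z])[0].astype(int);R0=(g[q[1]-28:q[1]+28,q[0]-25:q[0]+25]<52).astype(np.uint8)
    for row in R0[::2]:print(''.join('#' if x else '.' for x in row))
    d=cv2.absdiff(g,old);N,_,s,ce=cv2.connectedComponentsWithStats((cv2.GaussianBlur(d,(5,5),0)>35).astype(np.uint8));print([(s[i][:5].tolist()) for i in range(1,N) if s[i][4]>25])
E
```

```text
[0.47863376 0.14433113 0.32915484] 0.051279193469860984 [-1.4  1.   0.8]
scene butt/shoulder pred [[379.6, 244.2], [373.9, 267.6], [379.3, 249.8], [380.0, 238.7], [387.2, 245.3], [372.1, 243.0]]
..................................................
..................................................
..................................................
..................................................
..................................................
..................................................
..................................................
.............................##...................
..........................#######.................
........................###########...............
.......................#############..............
.......................############...............
......................#############...............
......................############................
.....................#############................
.....................############.................
....................#############.................
....................############......
[... 2289 characters left out ...]
.......................................
..................................................
..................................................
......................#...........................
..........#####...................................
[[27, 0, 117, 138, 3375], [290, 0, 43, 24, 343], [228, 21, 78, 30, 1084], [298, 25, 63, 143, 2673], [74, 30, 18, 31, 219], [231, 51, 29, 10, 189], [222, 62, 49, 59, 1429], [41, 68, 8, 7, 42], [109, 97, 9, 20, 124], [19, 129, 21, 33, 241], [88, 131, 18, 80, 678], [224, 145, 11, 19, 152], [29, 147, 28, 35, 335], [17, 164, 11, 25, 155], [228, 173, 5, 7, 31], [31, 201, 7, 13, 45], [116, 201, 206, 90, 6242], [314, 212, 27, 18, 263], [316, 244, 13, 41, 339]]
```

```bash
python3 - <<'E'
from h import *
print(r.close_job())
E
```

```text
the job is handed in; nothing more can be done
None
```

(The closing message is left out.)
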